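# Seat the chip carrier in the corner of the fixture plate

### The arm

A 6-joint arm with a two-finger parallel gripper is mounted at the origin on the work surface. World frame = base frame: x ahead of the robot, y to its left, z up, the work surface at z = 0. Lengths are in m, angles in degrees, forces in N, time in s.
With the tool pointing down it reaches from about 0.325 to 0.85 m from the base axis. Payload 15.5 kg.
Tool frame: the origin (TCP) lies between the finger pads; the fingertips stand 25 mm ahead of it and the grasp point (between the pads) lies 6 mm ahead of it; z points along the fingers, y is the direction in which the jaws open and shut (so a half turn about z gives the same grasp; the last joint's range is limited). The gripper opens to 91 mm and grips with 3 to 60 N. Pads are 32 mm wide; open, the fingers measure 118 mm over their backs; the gripper's body (76 mm by 178 mm) begins 60 mm behind the grasp point.
Start: joints at [61.392, 28.281, 77.091, -0, 74.628, -5.472], TCP at [0.246, 0.575, 0.239] pointing down, gripper open.
Joint ranges: [-166.48, 166.48], [-47.26, 123.95], [12.59, 153.08], [-70.14, 250.14], [6.76, 159.57], [-176.63, 176.63]. Speed limits (degrees/s): [108.29, 108.29, 147.25, 172.46, 172.46, 172.46].

### API

Orientations are given as [roll, pitch, yaw] about the fixed x, y, z axes, in that order (R = Rz(yaw) Ry(pitch) Rx(roll)).
In Python, from cell import bot gives the robot as it stands.
- The arm moves only by the tool move_arm, never from a script. Its argument "rows" is a list of rows, each a list of 7 numbers: the shift along the world's x, y, z in mm, then the turn, a rotation vector about the world's x, y, z in rad, then the opening, from 0 (shut) to 1 (fully open). In form: [[tx, ty, tz, rx, ry, rz, fingers], ...]. A call has 1 to 12 rows; each row is the pose to reach, as a shift and turn from the pose commanded when the call began; what a row does not reach only later rows make up. A row lasts 1/12 s, in which the tool goes at most 41.7 mm and 7.16 degrees, less where a joint would pass 70% of its speed; a pose out of reach is approached as far as the arm can. A call with a gripper value outside its range is refused whole. The fingers move at their own pace and stop on an object; "force" is the grip in N (left out, the last holds). Time passes only in rows, so rows that repeat a pose let the fingers close. It gives the time, the measured TCP pose, the force and the opening at its end, in the units of the state.
- bot.get_state(): the state, without advancing time (a new reading comes with each control period).
- bot.grab_frame(name): name is "scene" or "top" or "wrist"; returns the picture (420x560x3 uint8, red, green, blue); there is no depth.
- bot.camera_params(name): a dict with "fx", "fy", "cx", "cy" (pixels), "dist_coeffs" ([k1, k2, p1, p2, k3] as OpenCV has them; the pictures are not rectified), "eye" and "orientation" of the camera in the world. Camera axes: x right, y up, looking along -z (the intrinsics and any distortion apply to the point x, -y, -z); pixel columns grow to the right and rows downward; lengths in m; the calibration is good to about 2 mm. A picture is of the moment at which its call begins: read the wrist's pose just before it. camera_params takes no time and is no camera call; for the wrist camera it gives the pose at the moment of the call.
- bot.finish_job(): hands the job in, once; it reports no verdict.
Trained networks look in the newest picture that a camera, given by its name, has taken for a name from the list of things; names that differ only in an ending like _2 or _b are one class to them, and where a whole thing is asked for, a point or a joint stands for the part that bears it (a point fixed in the world has none). Each returns a list of dicts, best first, with "p" (0 to 1); they miss things now and then, are a little off and sometimes report something else, mostly with a low value. They report only what shows in the picture. A call takes as long as a camera call.
- bot.search_frame(query, camera): "extent" ([left, top, right, bottom] in pixels, round what is visible of it).
- bot.outline_of(query, camera): "region" (420x560 bool, what is visible of it) and "extent" ([left, top, right, bottom] in pixels, round what is visible of it).
The state is a dict: "time_s": time; "joint_positions": joint angles; "joint_vel": joint speeds; "effort": joint torques, N m; "eef_pos": TCP position; "eef_rot": TCP orientation; "contact_force": force on the tool from outside, world axes, zero at the start; "moment": the same for the moment, N m; "grip_width": finger opening in m.
Only numpy, scipy, OpenCV 4.12 (cv2) and the standard library are available. Lean on these libraries where they do the work, as an engineer would, in place of code of your own. Each camera call takes 0.05 s, during which the arm holds its last target.

### The job

Push the purple chip carrier across the black plate with the fingertips until one long side lies flush against the aluminium rail and its end is fully home against the orange stop (not the green one). Slide it only: do not lift or tip it, and keep the fingers off its two brass ports. Leave the vial, the green cup and the yellow reel where they stand, and finish clear of everything.

Things in the scene. Friction and masses are not known exactly. Their poses are not given: they have to be found in the camera images.
- plate: Fixed black fixture plate on the bench, 280 (x) x 440 (y) x 12 mm thick, turned up to 0.35 rad. Origin: centre of its underside, z up. A fixed aluminium rail runs along y over its whole length on the side away from the robot: the rail's upright face looking to plate -x lies at plate x = +100 mm, its top 18 mm above the plate. Windows and dots lie flush.
- orange_stop: Fixed orange block on the plate by the rail's left or right end (orange and green change places), 80 (x) x 30 (y) x 20 mm high, axes parallel to the plate's. Origin: centre of its underside, at plate x = +55 mm, 180 to 200 mm to one side of the middle. The stop face is its side towards the plate's middle, 15 mm from its origin along y.
- green_stop: Fixed green block, same shape and axes as the orange stop, at the other end of the rail. Not used.
- carrier: Loose purple chip carrier, a flat block 96 (x) x 132 (y) x 20 mm high with upright sides, clear chip on top, about 0.27 kg (x 0.7 to 1.4), sliding on the plate. Origin: centre of its underside, z up. Starts 25 mm or more short of the rail, turned up to 0.4 rad against the plate; works the same turned half round. It can turn while pushed.
- ports: The two brass ports on the carrier's top, part of it: upright, 12 mm thick at the foot, reaching 34.5 mm above the carrier's underside, on the carrier's y axis 30 mm either side of its centre. Not to be touched. Origin and axes are the carrier's.
- vial: Loose amber glass vial with white cap, 28 mm diameter, 52 mm high, standing upright on the plate near one of its robot-side corners. Origin: centre of its underside.
- cup: Loose green printed cup, 52 mm diameter, 55 mm high, standing on the bench beside one end of the plate. Origin: centre of its underside.
- reel: Loose yellow ring-shaped reel, 76 mm outside diameter, 24 mm high, lying on the bench beside the other end of the plate. Origin: centre of its underside.

How it is judged (in metres and radians):
At the end, for the whole second after the job is handed in: The carrier lies flat and still on the plate, its far long side within 3 mm of the rail, its end within 3 mm of the orange stop, and square to the rail within 0.035 rad (2 degrees) (x of carrier in the frame of plate between 0.049 and 0.055 m and y of carrier in the frame of orange_stop between -0.084 and 0.084 m and angle between the y axis of carrier and the y axis of plate, either way round below 0.035 rad and angle between carrier's own z axis and vertical below 0.03 rad and z of carrier in the frame of plate between 0.009 and 0.015 m and linear speed of carrier below 0.01 m/s and angular speed of carrier below 0.05 rad/s); the robot touches nothing.
It fails at once if the carrier is lifted more than 6 mm off the plate or tipped more than 0.15 rad (z of carrier in the frame of plate above 0.018 m or angle between carrier's own z axis and vertical above 0.15 rad).
It fails at once if the fingers touch the brass ports (over 1 N) (contact force between the fingers and ports above 1 N).
It fails at once if the vial, cup or reel is moved more than 15 mm or tipped (distance of any of vial, cup, reel from where it was at the start of the episode above 0.015 m or angle between any of vial, cup, reel's own z axis and vertical above 0.3 rad).
It also fails if it takes over 48 s, if anything falls off the work surface, if the arm or the gripper's body presses on something with over 40 N, if the wrist force passes 120 N, or if a joint passes its speed limit or range.

## Working session

There is one attempt and no reset: what is moved stays moved. The work goes in short steps, Python scripts to look and compute and a tool call to move; the robot and the scene stay as the last step left them, time stands still between calls to the robot, and variables do not carry over. Pictures are saved under pics/ and viewed, and the job is handed in when it is done.

Besides the shell and the picture viewer there is one more tool, called after "Request:" by a JSON object that holds its "fn" and its "kwargs", one argument or row to a line. move_arm: Moves the arm, as the interface text tells. Its arguments: {"type":"object","properties":{"rows":{"type":"array","items":{"type":"array","items":{"type":"number"}}},"force":{"type":"number"}},"required":["rows"]}

```bash
ls; mkdir -p pics; python3 - <<'E'
from cell import bot
import cv2
s=bot.get_state();print(s)
for n in ("scene","top"):
    im=bot.grab_frame(n);cv2.imwrite(f"pics/{n}0.png",im[:,:,::-1]);print(n,bot.camera_params(n))
E
```

```text
pics
{'time_s': 0.0, 'joint_positions': array([ 6.13916454e+01,  2.83156162e+01,  7.71259134e+01,  7.05631352e-04,
        7.46284479e+01, -5.47209519e+00]), 'joint_vel': array([-0.13080583,  0.06658861, -0.01473508,  0.03347834, -0.01234568,
        0.03953714]), 'effort': array([ 6.41857059e-05, -8.78849244e+01, -3.81849253e+01,  7.05311517e-02,
        5.38055110e-02, -4.69899499e-05]), 'eef_pos': array([0.24540871, 0.57443612, 0.2383375 ]), 'eef_rot': array([-1.79930406e+02, -7.35018953e-03,  1.56863549e+02]), 'contact_force': array([-0.35773768, -0.38869237, -0.18959377]), 'moment': array([-0.02537722,  0.00078425, -0.02723645]), 'grip_width': 0.0910250764974544}
scene {'fx': 536.3866406384064, 'fy': 536.3866406384064, 'cx': 276.92821446174116, 'cy': 211.13272114693044, 'dist_coeffs': array([0.0543885, 0.       , 0.       , 0.       , 0.       ]), 'eye': array([ 1.11535069, -0.40215007,  0.85395584]), 'orientation': array([41.67930361, -0.88197063, 53.94081954])}
top {'fx': 402.71973581718476, 'fy': 402.71973581718476, 'cx': 280.5747693195749, 'cy': 210.01452518578805, 'dist_coeffs': array([-0.12244923,  0.        ,  0.        ,  0.        ,  0.        ]), 'eye': array([0.41618012, 0.01369348, 0.81903326]), 'orientation': array([ 11.87533525,   0.30151408, -86.87707936])}
```

View pics/scene0.png

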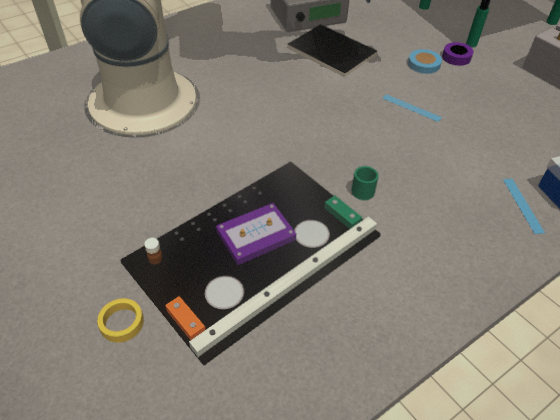

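View pics/top0.png

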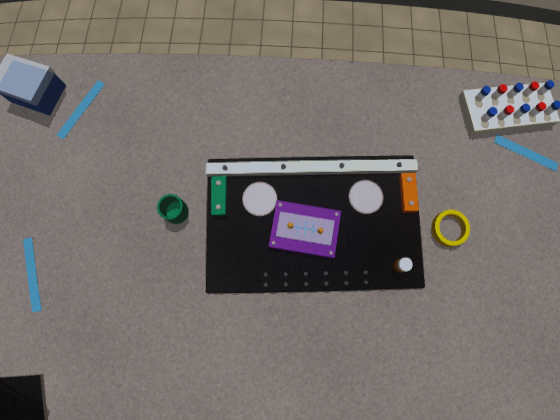

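```bash
cat > h.py <<'E'
import numpy as np,cv2
from scipy.spatial.transform import Rotation as R
from scipy.optimize import minimize
def proj(P,c):
    Rw=R.from_euler('xyz',c['orientation'],degrees=True).as_matrix()
    Q=(np.atleast_2d(P)-c['eye'])@Rw; Q=Q*[1,-1,-1]
    K=np.array([[c['fx'],0,c['cx']],[0,c['fy'],c['cy']],[0,0,1]])
    return cv2.projectPoints(Q.reshape(-1,1,3),np.zeros(3),np.zeros(3),K,c['dist_coeffs'])[0][:,0]
def box(x0,x1,y0,y1,z0,z1):
    return np.array([[x,y,z] for x in(x0,x1) for y in(y0,y1) for z in(z0,z1)])
def place(P,p):
    c,s=np.cos(p[2]),np.sin(p[2]); return P@np.array([[c,s,0],[-s,c,0],[0,0,1]])+[p[0],p[1],0]
S=4
def sil(boxes,p,c):
    m=np.zeros((420*S,560*S),np.uint8)
    for b in boxes:
        h=cv2.convexHull(proj(place(b,p),c).astype(np.float32))[:,0]
        cv2.fillConvexPoly(m,np.round(((h+.5)*S-.5)*16).astype(np.int32),1,shift=4)
    return cv2.resize(m.astype(np.float32),(560,420),interpolation=cv2.INTER_AREA)
def fit(boxes,p0,views):
    f=lambda p:sum(np.abs(sil(boxes,p,c)-m).sum() for m,c in views)
    sim=np.array([p0]+[np.array(p0)+d for d in np.diag([.015,.015,.08])])
    r=minimize(f,p0,method='Nelder-Mead',options=dict(initial_simplex=sim,xatol=1e-4,fatol=.05))
    r=minimize(f,r.x,method='Nelder-Mead',options=dict(initial_simplex=r.x+np.vstack([np.zeros(3),np.diag([-.004,.004,.02])]),xatol=1e-5,fatol=.01))
    return r.x,r.fun
CAR=[box(-.048,.048,-.066,.066,.012,.032)]
PL=[box(-.14,.14,-.22,.22,0,.012)]
RAIL=[box(.1,.13,-.22,.22,.012,.030)]
E
python3 - <<'E'
from cell import bot
import cv2,numpy as np
out={}
for n in ("top","scene"):
    for q in ("plate","carrier","orange_stop","green_stop","vial","cup","reel"):
        r=bot.outline_of(q,n)
        print(n,q,[(round(d['p'],2),np.round(d['extent']).tolist(),int(d['region'].sum())) for d in r[:2]])
        if r: out[n+'_'+q]=r[0]['region']
np.savez('m0.npz',**out)
im=cv2.imread('pics/top0.png')
v=im.copy()
for i,q in enumerate(("plate","carrier","orange_stop","green_stop")):
    k='top_'+q
    if k in out:
        cs,_=cv2.findContours(out[k].astype(np.uint8),cv2.RETR_LIST,cv2.CHAIN_APPROX_NONE)
        cv2.drawContours(v,cs,-1,[(0,255,255),(0,255,0),(255,255,0),(0,0,255)][i],1)
cv2.imwrite('pics/o0.png',cv2.resize(v[140:310,190:440],None,fx=3.2,fy=3.2,interpolation=cv2.INTER_NEAREST))
E
```

```text
top plate [(0.74, [205.0, 156.0, 422.0, 296.0], 23903), (0.21, [213.0, 177.0, 228.0, 218.0], 670)]
top carrier [(0.79, [272.0, 201.0, 341.0, 258.0], 3105)]
top orange_stop [(0.65, [397.0, 173.0, 419.0, 214.0], 672), (0.18, [431.0, 210.0, 466.0, 249.0], 724)]
top green_stop [(0.86, [212.0, 176.0, 229.0, 214.0], 614)]
top vial [(0.68, [394.0, 260.0, 411.0, 272.0], 237)]
top cup [(0.77, [160.0, 193.0, 188.0, 223.0], 685)]
top reel [(0.61, [433.0, 209.0, 470.0, 247.0], 669)]
scene plate [(0.58, [120.0, 165.0, 380.0, 367.0], 21039)]
scene carrier [(0.84, [214.0, 202.0, 294.0, 266.0], 2852)]
scene orange_stop [(0.95, [166.0, 296.0, 206.0, 341.0], 844)]
scene green_stop [(0.95, [323.0, 196.0, 364.0, 228.0], 637), (0.56, [98.0, 298.0, 145.0, 341.0], 1101)]
scene vial [(0.66, [143.0, 237.0, 162.0, 262.0], 353)]
scene cup [(0.88, [352.0, 168.0, 375.0, 202.0], 706)]
scene reel [(0.96, [99.0, 298.0, 144.0, 341.0], 1109), (0.16, [164.0, 296.0, 206.0, 342.0], 839)]
```

View pics/o0.png

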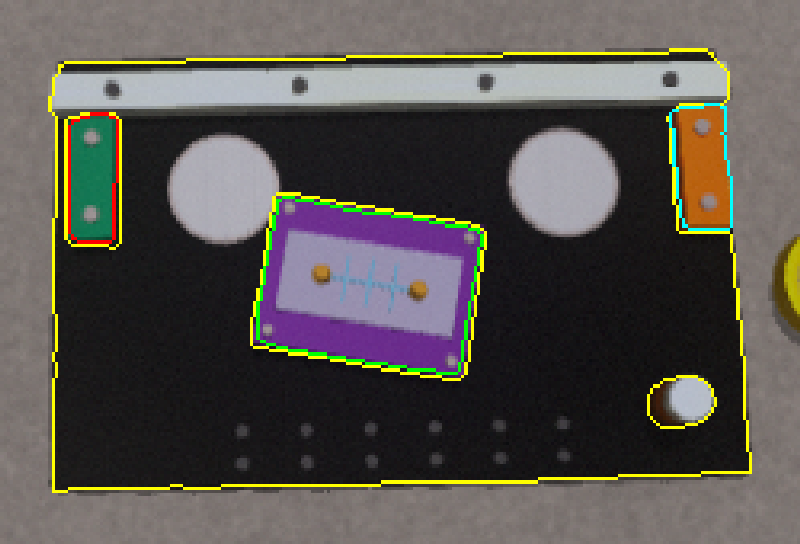

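```bash
cat >> h.py <<'E'
def hsv(im): return cv2.cvtColor(im,cv2.COLOR_BGR2HSV)
def cmask(im,lo,hi,s=90,v=40):
    h=hsv(im); m=((h[...,0]>=lo)&(h[...,0]<=hi)&(h[...,1]>s)&(h[...,2]>v)).astype(np.uint8)
    n,l,st,_=cv2.connectedComponentsWithStats(m); return (l==1+st[1:,4].argmax()).astype(np.uint8)
def hull(m):
    p=cv2.findNonZero(m); o=np.zeros_like(m); cv2.fillConvexPoly(o,cv2.convexHull(p),1); return o.astype(np.float32)
def carmask(im): return hull(cmask(im,130,155,90,50))
STOP=[box(-.04,.04,-.015,.015,.012,.032)]
E
python3 - <<'E'
from cell import bot
from h import *
m=np.load('m0.npz')
C={n:bot.camera_params(n) for n in("top","scene")}
I={n:cv2.imread(f'pics/{n}0.png') for n in C}
for sel in (("top",),("scene",),("top","scene")):
    v=[]
    for n in sel:
        u=np.zeros((420,560),np.uint8)
        for q in ("plate","carrier","orange_stop","green_stop"): u|=m[n+'_'+q].astype(np.uint8)
        v.append((hull(u),C[n]))
    print(sel,'plate',fit(PL+RAIL,[.48,.02,0],v))
    print('carrier',fit(CAR,[.45,.03,-.1],[(carmask(I[n]),C[n]) for n in sel]), [carmask(I[n]).sum() for n in sel])
    # stops using network masks
    for q,p in (("orange_stop",[.52,-.17,0]),("green_stop",[.52,.2,0])):
        print(q,fit(STOP,p,[(m[n+'_'+q].astype(np.float32),C[n]) for n in sel]))
for q,z,pp in (("vial",.064,(.38,-.17)),("reel",.024,(.45,-.28)),("cup",.055,(.5,.3))):
    r={"vial":.014,"reel":.038,"cup":.026}[q]; z0=.012 if q=="vial" else 0
    t=np.linspace(0,2*np.pi,40)
    cyl=np.vstack([np.c_[r*np.cos(t),r*np.sin(t),0*t+zz] for zz in (z0,z0+{"vial":.052,"reel":.024,"cup":.055}[q])])
    print(q,fit([cyl],[*pp,0],[(hull(m[n+'_'+q].astype(np.uint8)),C[n]) for n in C]))
E
```

```text
('top',) plate (array([ 0.56489301, -0.04142573,  0.07709824]), np.float64(481.625))
carrier (array([ 0.5481798 , -0.02312959, -0.11605074]), np.float64(72.25)) [np.float32(3330.0)]
orange_stop (array([ 1.37109282, -0.43450846,  0.36933394]), np.float64(672.0))
green_stop (array([0.60756172, 0.15554354, 0.08297388]), np.float64(46.1875))
('scene',) plate (array([ 0.56353624, -0.04145516,  0.0711408 ]), np.float64(425.0625))
carrier (array([ 0.54532668, -0.02387   , -0.11947702]), np.float64(74.3125)) [np.float32(3021.0)]
orange_stop (array([-0.22722222,  0.88845679, -1.41366255]), np.float64(844.0))
green_stop (array([-0.35      ,  0.76166667,  0.50666667]), np.float64(637.0))
('top', 'scene') plate (array([ 0.56421705, -0.04161484,  0.07410505]), np.float64(981.125))
carrier (array([ 0.54727023, -0.02341819, -0.12048742]), np.float64(242.625)) [np.float32(3330.0), np.float32(3021.0)]
orange_stop (array([-0.38771605,  0.83765432, -0.80043896]), np.float64(1516.0))
green_stop (array([-0.02293102,  0.99702459, -1.2597713 ]), np.float64(1251.0))
vial (array([ 0.41085234,  0.02989057, -0.37109806]), np.float64(1128.5625))
reel (array([-0.55333333,  0.44833333,  1.82222222]), np.float64(2780.0))
cup (array([ 0.57253786,  0.24432327, -0.17250973]), np.float64(104.875))
```

```bash
python3 - <<'E'
from cell import bot
from h import *
m=np.load('m0.npz')
C={n:bot.camera_params(n) for n in("top","scene")}
I={n:cv2.imread(f'pics/{n}0.png') for n in C}
pl=np.array([.5645,-.0415,.0745])
for sel in (("top",),("scene",)):
    mo=[(hull(cmask(I[n],4,14,150,100)),C[n]) for n in sel]
    mg=[(m[n+'_green_stop'].astype(np.float32),C[n]) for n in sel]
    for q,mm,yy in(("o",mo,-.19),("g",mg,.19)):
        p0=place(np.array([[.055,yy,0]]),pl)[0]; r=fit(STOP,[p0[0],p0[1],.0745],mm)
        d=r[0][:2]-pl[:2];c,s=np.cos(pl[2]),np.sin(pl[2])
        print(sel,q,r,'in plate',d[0]*c+d[1]*s,-d[0]*s+d[1]*c)
t=np.linspace(0,2*np.pi,40)
for q,pp in (("vial",(.45,-.22)),("reel",(.52,-.32)),("cup",(.57,.24))):
    r,h,z0={"vial":(.014,.052,.012),"reel":(.038,.024,0),"cup":(.026,.055,0)}[q]
    cyl=np.vstack([np.c_[r*np.cos(t),r*np.sin(t),0*t+zz] for zz in (z0,z0+h)])
    for n in C: print(q,fit([cyl],[*pp,0],[(hull(m[n+'_'+q].astype(np.uint8)),C[n])]))
# overlay
def draw(im,n,boxes,p,col):
    for b in boxes:
        h=cv2.convexHull(proj(place(b,p),C[n]).astype(np.float32))[:,0]
        cv2.polylines(im,[np.round((h*3+1)*16).astype(np.int32)],True,col,1,cv2.LINE_AA,4)
for n,(y0,y1,x0,x1) in dict(top=(140,310,190,440),scene=(150,370,110,390)).items():
    im=cv2.resize(I[n],None,fx=3,fy=3)
    draw(im,n,PL+RAIL,pl,(0,255,255));draw(im,n,CAR,[.547,-.0235,-.119],(0,255,0))
    for yy in(.19,-.19): draw(im,n,[STOP[0]+[.055,yy,0]],pl,(255,255,0))
    cv2.imwrite(f'pics/ov_{n}.png',cv2.resize(im[y0*3:y1*3,x0*3:x1*3],None,fx=.95,fy=.95))
E
```

```text
('top',) o (array([ 0.63709543, -0.23639523,  0.09337108]), np.float64(92.625)) in plate 0.05788779640786785 -0.19975797875606585
('top',) g (array([0.60738118, 0.155169  , 0.0957873 ]), np.float64(47.375)) in plate 0.05740052708927457 0.19293177285350166
('scene',) o (array([ 0.63089801, -0.23463838,  0.06692921]), np.float64(58.5)) in plate 0.05183833250595406 -0.1975447265973083
('scene',) g (array([0.60463647, 0.15258783, 0.06689234]), np.float64(54.4375)) in plate 0.05447130468068714 0.19056205840139184
vial (array([ 0.48285019, -0.21471931, -0.09498802]), np.float64(38.6875))
vial (array([ 0.48195847, -0.21569846, -0.07815259]), np.float64(44.9375))
reel (array([ 0.56640217, -0.32684187,  0.08992084]), np.float64(63.8125))
reel (array([ 0.56422743, -0.32583117, -0.23128543]), np.float64(50.0625))
cup (array([ 0.57241212,  0.24479976, -0.00500059]), np.float64(49.6875))
cup (array([0.57213248, 0.24469848, 0.00903402]), np.float64(53.8125))
```

View pics/ov_top.png

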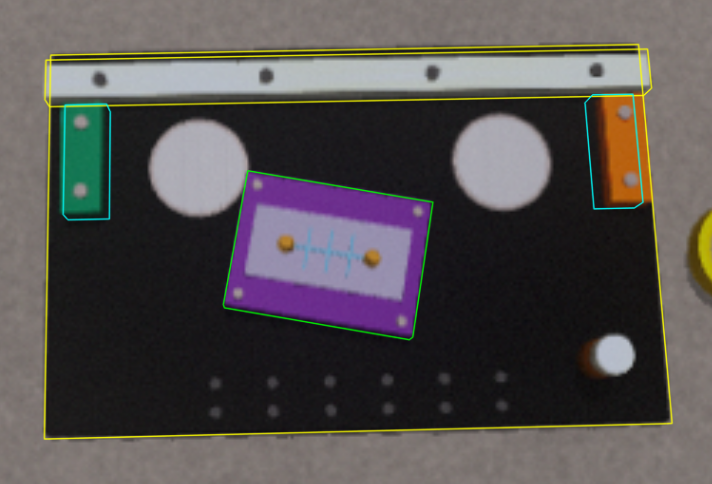

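View pics/ov_scene.png

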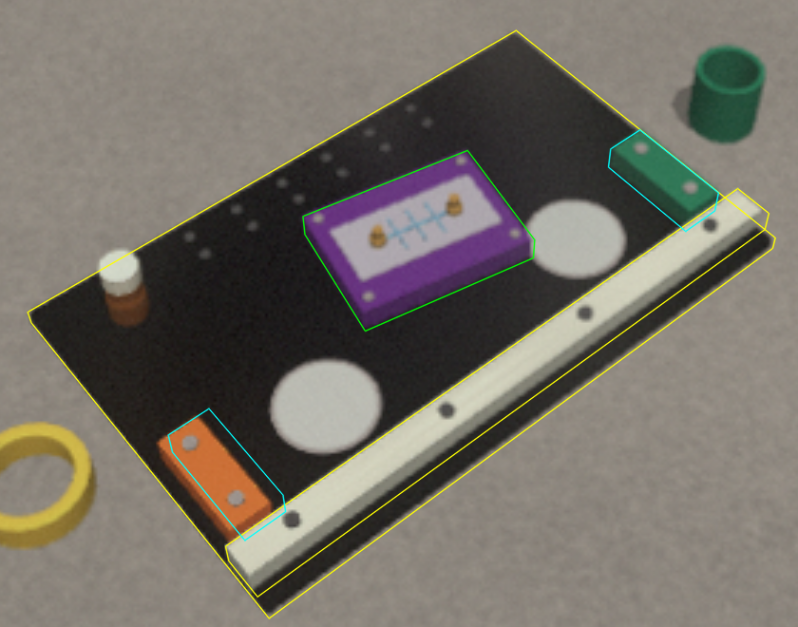

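Request:
{"fn": "move_arm", "kwargs": {
  "rows": [
    [223, -589, -40, 0, 0, 0.285, 1],
    [223, -589, -40, 0, 0, 0.285, 1],
    [223, -589, -40, 0, 0, 0.285, 1],
    [223, -589, -40, 0, 0, 0.285, 1],
    [223, -589, -40, 0, 0, 0.285, 1],
    [223, -589, -40, 0, 0, 0.285, 1],
    [223, -589, -40, 0, 0, 0.285, 1],
    [223, -589, -40, 0, 0, 0.285, 1],
    [223, -589, -40, 0, 0, 0.285, 1],
    [223, -589, -40, 0, 0, 0.285, 1],
    [223, -589, -40, 0, 0, 0.285, 1],
    [223, -589, -40, 0, 0, 0.285, 1]
  ]
}}

```text
time_s: 1.8
eef_pos: [0.4218, 0.1083, 0.2075]
eef_rot: [180.0, 0.0, 173.2]
contact_force: [1.8, 1.4, 0.7]
grip_width: 0.0915
```

Request:
{"fn": "move_arm", "kwargs": {
  "rows": [
    [0, 0, 0, 0, 0, 0, 1]
  ]
}}

```text
time_s: 1.88
eef_pos: [0.4239, 0.1044, 0.2073]
eef_rot: [-179.9, 0.1, 172.9]
contact_force: [0.5, 2.2, -0.5]
grip_width: 0.0914
```

Request:
{"fn": "move_arm", "kwargs": {
  "rows": [
    [45, -118, 0, 0, 0, 0, 1],
    [45, -118, 0, 0, 0, 0, 1],
    [45, -118, 0, 0, 0, 0, 1],
    [45, -118, 0, 0, 0, 0, 1],
    [45, -118, -41, 0, 0, 0, 1],
    [45, -118, -82, 0, 0, 0, 1],
    [45, -118, -110, 0, 0, 0, 1],
    [45, -118, -110, 0, 0, 0, 1],
    [45, -118, -110, 0, 0, 0, 1]
  ]
}}

```text
time_s: 2.63
eef_pos: [0.4659, -0.0076, 0.0971]
eef_rot: [180.0, -0.2, 173.2]
contact_force: [0.4, -0.2, 0.6]
grip_width: 0.0917
```

```bash
python3 - <<'E'
from cell import bot
s=bot.get_state();print(s['eef_pos'],s['eef_rot'],s['time_s'])
E
```

```text
[ 0.46589492 -0.00764729  0.09706274] [ 1.79995557e+02 -1.60081208e-01  1.73190067e+02] 2.6333
```

Request:
{"fn": "move_arm", "kwargs": {
  "rows": [
    [2, -6, -25, 0, 0, 0, 1],
    [2, -6, -45, 0, 0, 0, 1],
    [2, -6, -53, 0, 0, 0, 1],
    [2, -6, -53, 0, 0, 0, 1]
  ]
}}

```text
time_s: 2.97
eef_pos: [0.4687, -0.0137, 0.0447]
eef_rot: [180.0, -0.0, 173.2]
contact_force: [-0.5, 0.7, 0.3]
grip_width: 0.0913
```

```bash
python3 - <<'E'
from cell import bot
import cv2
s=bot.get_state();print(s['eef_pos'],s['eef_rot'],s['time_s'],s['contact_force'])
cv2.imwrite('pics/s1.png',bot.grab_frame('scene')[:,:,::-1])
E
```

```text
[ 0.4687005  -0.01371795  0.04470122] [ 1.79999380e+02 -1.37970494e-02  1.73196259e+02] 2.9667 [-0.53608311  0.65293572  0.33961541]
```

View pics/s1.png

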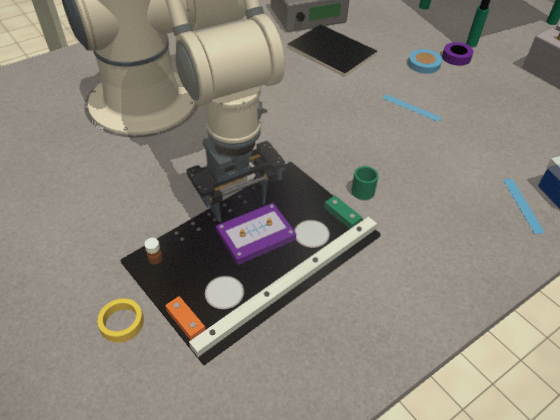

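Request:
{"fn": "move_arm", "kwargs": {
  "rows": [
    [6, -1, 0, 0, 0, 0, 1],
    [11, -1, 0, 0, 0, 0, 1],
    [15, -2, 0, 0, 0, 0, 1],
    [20, -2, 0, 0, 0, 0.01, 1],
    [25, -3, 0, 0, 0, 0.03, 1],
    [30, -4, 0, 0, 0, 0.05, 1],
    [35, -4, 0, 0, 0, 0.07, 1],
    [40, -5, 0, 0, 0, 0.09, 1],
    [45, -6, 0, 0, 0, 0.11, 1],
    [50, -7, 0, 0, 0, 0.13, 1],
    [55, -7, 0, 0, 0, 0.15, 1],
    [60, -8, 0, 0, 0, 0.17, 1]
  ]
}}

```text
time_s: 4.02
eef_pos: [0.529, -0.0218, 0.0443]
eef_rot: [180.0, -0.0, -176.9]
contact_force: [-0.7, 0.4, 0.8]
grip_width: 0.0913
```

```bash
cat > look.py <<'E'
from cell import bot
from h import *
import sys
k=sys.argv[1]; pl=np.array([.5645,-.0415,.0745])
s=bot.get_state();print(np.round(s['eef_pos'],4),np.round(s['eef_rot'],1),s['time_s'],np.round(s['contact_force'],1))
c,sn=np.cos(pl[2]),np.sin(pl[2])
for n in ('top','scene'):
    im=bot.grab_frame(n)[:,:,::-1].copy(); cv2.imwrite(f'pics/{n}_{k}.png',im)
    C=bot.camera_params(n); m=carmask(im); 
    p0=[.58,-.05,.05]; ys,xs=np.nonzero(m)
    # init by centroid
    g=min(((abs(proj(place(np.array([[0,0,.022]]),[X,Y,0]),C)[0]-[xs.mean(),ys.mean()]).sum(),X,Y) for X in np.arange(.5,.68,.01) for Y in np.arange(-.25,.1,.01)))
    r=fit(CAR,[g[1],g[2],.05],[(m,C)])
    d=r[0][:2]-pl[:2]; print(n,np.round(r[0],4),round(r[1]),'plate',round(d[0]*c+d[1]*sn,4),round(-d[0]*sn+d[1]*c,4),round(r[0][2]-pl[2],3))
E
python3 look.py a
```

```text
[ 0.529  -0.0218  0.0443] [ 180.    -0.  -176.9] 4.0167 [-0.7  0.4  0.8]Traceback (most recent call last):
  File "look.py", line 9, in <module>
    C=bot.camera_params(n); m=carmask(im);
                              ~~~~~~~^^^^
  File "h.py", line 35, in carmask
    def carmask(im): return hull(cmask(im,130,155,90,50))
                                 ~~~~~^^^^^^^^^^^^^^^^^^
  File "h.py", line 32, in cmask
    n,l,st,_=cv2.connectedComponentsWithStats(m); return (l==1+st[1:,4].argmax()).astype(np.uint8)
                                                               ~~~~~~~~~~~~~~~^^
ValueError: attempt to get argmax of an empty sequence
```

```bash
sed -i "s/for n in ('top','scene')/for n in sys.argv[2:]/" look.py; python3 look.py a scene
```

```text
[ 0.5302 -0.0221  0.0444] [-1.800e+02  1.000e-01 -1.769e+02] 4.0667 [ 1.8 -0.5  0.2]
scene [ 0.5936 -0.0202  0.0564] 75 plate 0.0306 0.0191 -0.018
```

View pics/scene_a.png

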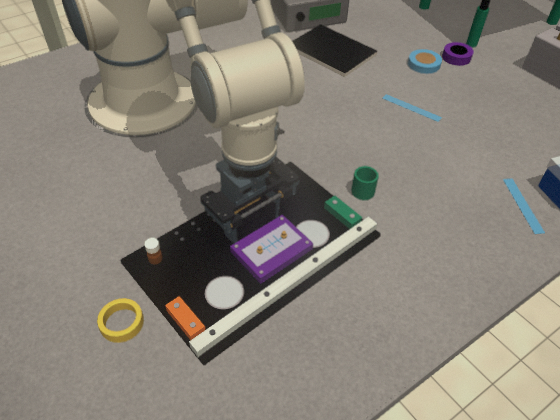

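View pics/top_a.png

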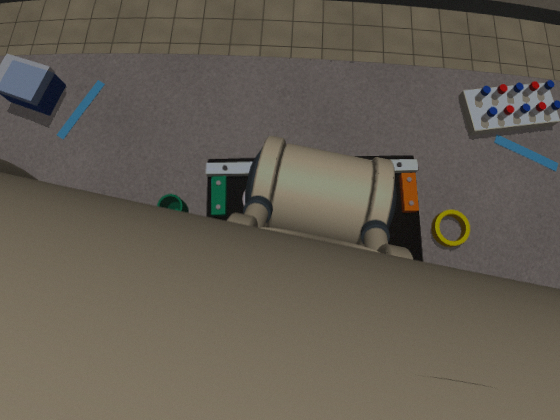

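Request:
{"fn": "move_arm", "kwargs": {
  "rows": [
    [4, 0, 0, 0, 0, 0.01, 1],
    [8, 1, 0, 0, 0, 0.02, 1],
    [12, 1, 0, 0, 0, 0.02, 1],
    [15, 1, 0, 0, 0, 0.02, 1],
    [15, 1, 0, 0, 0, 0.02, 1],
    [5, 0, 0, 0, 0, 0.02, 1],
    [-15, -1, 0, 0, 0, 0.02, 1],
    [-15, -1, 20, 0, 0, 0.02, 1],
    [-15, -1, 50, 0, 0, 0.02, 1],
    [-15, -1, 85, 0, 0, 0.02, 1],
    [-15, -1, 85, 0, 0, 0.02, 1]
  ]
}}

```text
time_s: 5.03
eef_pos: [0.516, -0.0232, 0.1345]
eef_rot: [-179.9, 0.4, -175.9]
contact_force: [1.5, -0.4, 0.7]
grip_width: 0.0912
```

```bash
python3 look.py b scene
```

```text
[ 0.516  -0.0232  0.1345] [-179.9    0.4 -175.9] 5.0333 [ 1.5 -0.4  0.7]
scene [ 0.6053 -0.0184  0.0675] 122 plate 0.0424 0.02 -0.007
```

Request:
{"fn": "move_arm", "kwargs": {
  "rows": [
    [20, 25, 0, 0, 0, -0.12, 0.44],
    [40, 50, 0, 0, 0, -0.24, 0.44],
    [60, 75, 0, 0, 0, -0.36, 0.44],
    [86, 101, 0, 0, 0, -0.48, 0.44],
    [86, 101, 0, 0, 0, -0.6, 0.44],
    [86, 101, 0, 0, 0, -0.72, 0.44],
    [86, 101, 0, 0, 0, -0.84, 0.44],
    [86, 101, 0, 0, 0, -0.96, 0.44],
    [86, 101, 0, 0, 0, -1.08, 0.44],
    [86, 101, 0, 0, 0, -1.2, 0.44],
    [86, 101, 0, 0, 0, -1.32, 0.44],
    [86, 101, 0, 0, 0, -1.44, 0.44]
  ]
}}

```text
time_s: 6.08
eef_pos: [0.5991, 0.0782, 0.1284]
eef_rot: [-179.9, -0.0, 101.2]
contact_force: [-0.0, -0.4, -0.2]
grip_width: 0.0404
```

Request:
{"fn": "move_arm", "kwargs": {
  "rows": [
    [0, 0, 0, 0, 0, -0.12, 0.44],
    [0, 0, 0, 0, 0, -0.12, 0.44],
    [0, 0, 0, 0, 0, -0.12, 0.44]
  ]
}}

```text
time_s: 6.33
eef_pos: [0.5992, 0.0782, 0.1287]
eef_rot: [-180.0, -0.0, 94.9]
contact_force: [0.4, 1.0, 0.7]
grip_width: 0.0403
```

Request:
{"fn": "move_arm", "kwargs": {
  "rows": [
    [2, 0, -30, 0, 0, -0.01, 0.44],
    [2, 0, -55, 0, 0, -0.01, 0.44],
    [2, 0, -75, 0, 0, -0.01, 0.44],
    [2, 0, -84, 0, 0, -0.01, 0.44],
    [2, 0, -84, 0, 0, -0.01, 0.44]
  ]
}}

```text
time_s: 6.75
eef_pos: [0.6002, 0.0782, 0.0433]
eef_rot: [-179.8, -0.0, 94.3]
contact_force: [-1.0, 0.0, 0.1]
grip_width: 0.04
```

```bash
python3 look.py c scene
```

```text
[0.6002 0.0782 0.0433] [-179.8   -0.    94.3] 6.75 [-1.   0.   0.1]
scene [ 0.6051 -0.0187  0.0606] 134 plate 0.0422 0.0197 -0.014
```

View pics/scene_c.png

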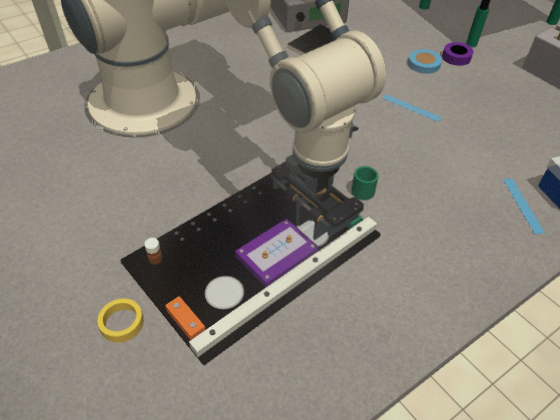

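Request:
{"fn": "move_arm", "kwargs": {
  "rows": [
    [0, -6, 0, 0, 0, 0, 0.44],
    [1, -12, 0, 0, 0, 0, 0.44],
    [1, -18, 0, 0, 0, 0, 0.44],
    [2, -24, 0, 0, 0, 0, 0.44],
    [2, -30, 0, 0, 0, 0, 0.44],
    [3, -36, 0, 0, 0, 0, 0.44],
    [3, -42, 0, 0, 0, 0, 0.44],
    [4, -48, 0, 0, 0, 0, 0.44],
    [4, -54, 0, 0, 0, 0, 0.44],
    [4, -60, 0, 0, 0, 0, 0.44],
    [5, -66, 0, 0, 0, 0, 0.44],
    [5, -72, 0, 0, 0, 0, 0.44]
  ]
}}

```text
time_s: 7.8
eef_pos: [0.6066, 0.0056, 0.0453]
eef_rot: [-180.0, 0.0, 94.1]
contact_force: [0.7, 1.5, 0.5]
grip_width: 0.0403
```

```bash
python3 look.py d scene
```

```text
[0.6066 0.0056 0.0453] [-180.     0.    94.1] 7.8 [0.7 1.5 0.5]
scene [ 0.6099 -0.0782  0.0736] 96 plate 0.0426 -0.04 -0.001
```

View pics/scene_d.png

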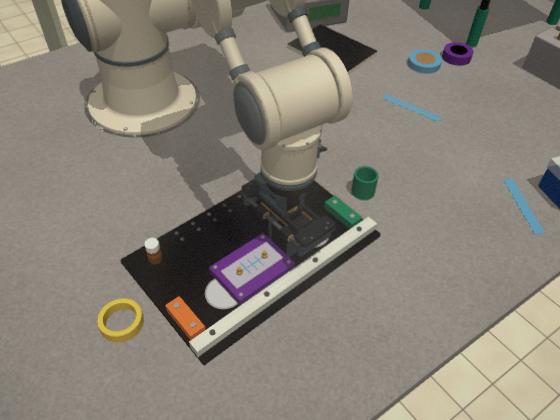

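Request:
{"fn": "move_arm", "kwargs": {
  "rows": [
    [0, -6, 0, 0, 0, 0, 0.44],
    [1, -12, 0, 0, 0, 0, 0.44],
    [1, -18, 0, 0, 0, 0, 0.44],
    [2, -24, 0, 0, 0, 0, 0.44],
    [2, -30, 0, 0, 0, 0, 0.44],
    [3, -36, 0, 0, 0, 0, 0.44],
    [3, -42, 0, 0, 0, 0, 0.44],
    [4, -48, 0, 0, 0, 0, 0.44],
    [4, -54, 0, 0, 0, 0, 0.44],
    [4, -60, 0, 0, 0, 0, 0.44],
    [5, -65, 0, 0, 0, 0, 0.44],
    [5, -69, 0, 0, 0, 0, 0.44]
  ]
}}

```text
time_s: 8.85
eef_pos: [0.6116, -0.0635, 0.0454]
eef_rot: [180.0, 0.0, 94.1]
contact_force: [-0.6, 1.3, 0.2]
grip_width: 0.0406
```

Request:
{"fn": "move_arm", "kwargs": {
  "rows": [
    [0, -2, 0, 0, 0, 0, 0.44],
    [0, -4, 0, 0, 0, 0, 0.44],
    [0, -5, 0, 0, 0, 0, 0.44]
  ]
}}

```text
time_s: 9.1
eef_pos: [0.6115, -0.0679, 0.0454]
eef_rot: [-180.0, -0.0, 94.1]
contact_force: [0.0, 1.2, 1.1]
grip_width: 0.0402
```

```bash
python3 look.py e scene
```

```text
[ 0.6115 -0.0679  0.0454] [-180.    -0.    94.1] 9.1 [0.  1.2 1.1]
scene [ 0.6154 -0.1517  0.0793] 78 plate 0.0425 -0.1137 0.005
```

View pics/scene_e.png

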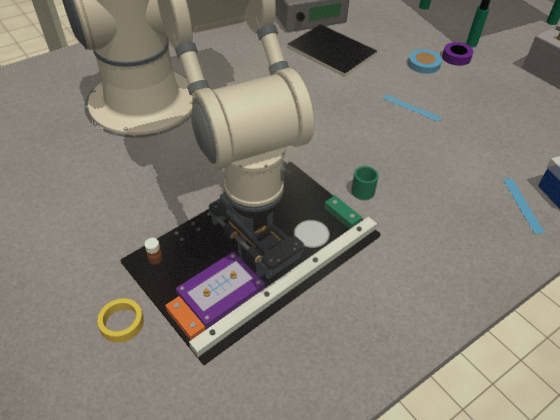

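Request:
{"fn": "move_arm", "kwargs": {
  "rows": [
    [0, -1, 0, 0, 0, 0, 0.44],
    [0, -2, 0, 0, 0, 0, 0.44]
  ]
}}

```text
time_s: 9.32
eef_pos: [0.6114, -0.0696, 0.0454]
eef_rot: [-180.0, -0.0, 94.1]
contact_force: [-0.3, 1.0, 1.0]
grip_width: 0.0399
```

Request:
{"fn": "move_arm", "kwargs": {
  "rows": [
    [0, -1, 0, 0, 0, 0, 0.44],
    [0, -1, 0, 0, 0, 0, 0.44]
  ]
}}

```text
time_s: 9.48
eef_pos: [0.6114, -0.0709, 0.0454]
eef_rot: [-180.0, 0.0, 94.1]
contact_force: [0.3, 0.9, 0.4]
grip_width: 0.0399
```

Request:
{"fn": "move_arm", "kwargs": {
  "rows": [
    [0, -1, 0, 0, 0, 0, 0.44],
    [0, -1, 0, 0, 0, 0, 0.44]
  ]
}}

```text
time_s: 9.65
eef_pos: [0.6113, -0.0711, 0.0454]
eef_rot: [-180.0, -0.1, 94.1]
contact_force: [-0.3, 8.6, 2.3]
grip_width: 0.0402
```

Request:
{"fn": "move_arm", "kwargs": {
  "rows": [
    [0, -1, 0, 0, 0, 0, 0.44],
    [0, -1, 0, 0, 0, 0, 0.44]
  ]
}}

```text
time_s: 9.82
eef_pos: [0.6112, -0.0712, 0.0454]
eef_rot: [-180.0, -0.1, 94.1]
contact_force: [-0.0, 16.4, 3.7]
grip_width: 0.0398
```

```bash
python3 look.py f scene
```

```text
[ 0.6112 -0.0712  0.0454] [-1.80e+02 -1.00e-01  9.41e+01] 9.8167 [-0.  16.4  3.7]
scene [ 0.6155 -0.1541  0.0833] 110 plate 0.0424 -0.1161 0.009
```

Request:
{"fn": "move_arm", "kwargs": {
  "rows": [
    [-1, 10, 0, 0, 0, 0, 0.44],
    [-1, 16, 0, 0, 0, 0, 0.44],
    [-1, 16, 40, 0, 0, 0, 0.44],
    [-1, 16, 80, 0, 0, 0.1, 0.6],
    [-20, -10, 85, 0, 0, 0.22, 0.8],
    [-40, -50, 85, 0, 0, 0.34, 0.8],
    [-72, -87, 85, 0, 0, 0.46, 0.8],
    [-72, -87, 85, 0, 0, 0.58, 0.8],
    [-72, -87, 85, 0, 0, 0.7, 0.8],
    [-72, -87, 85, 0, 0, 0.82, 0.8],
    [-72, -87, 85, 0, 0, 0.94, 0.8],
    [-72, -87, 85, 0, 0, 1.06, 0.8]
  ]
}}

```text
time_s: 10.87
eef_pos: [0.5394, -0.1598, 0.1304]
eef_rot: [-180.0, 0.0, 155.2]
contact_force: [-0.6, 0.2, 0.7]
grip_width: 0.0729
```

Request:
{"fn": "move_arm", "kwargs": {
  "rows": [
    [0, 0, 0, 0, 0, 0.12, 0.8],
    [0, 0, 0, 0, 0, 0.24, 0.8],
    [0, 0, 0, 0, 0, 0.36, 0.8],
    [0, 0, 0, 0, 0, 0.48, 0.8],
    [0, 0, 0, 0, 0, 0.514, 0.8],
    [0, 0, 0, 0, 0, 0.514, 0.8]
  ]
}}

```text
time_s: 11.37
eef_pos: [0.5395, -0.1596, 0.1304]
eef_rot: [-180.0, -0.0, -175.6]
contact_force: [-0.4, -0.3, 1.4]
grip_width: 0.0732
```

```bash
python3 look.py g scene
```

```text
[ 0.5395 -0.1596  0.1304] [-180.    -0.  -175.6] 11.3667 [-0.4 -0.3  1.4]
scene [ 0.6152 -0.1538  0.079 ] 90 plate 0.0422 -0.1157 0.005
```

View pics/scene_g.png

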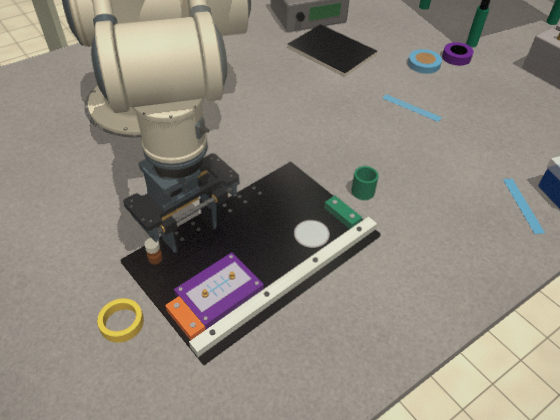

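Request:
{"fn": "move_arm", "kwargs": {
  "rows": [
    [0, 0, -30, 0, 0, 0, 0.8],
    [0, 0, -55, 0, 0, 0, 0.8],
    [0, 0, -75, 0, 0, 0, 0.8],
    [0, 0, -85, 0, 0, 0, 0.8],
    [5, 0, -85, 0, 0, 0, 0.8],
    [9, 1, -85, 0, 0, 0, 0.8],
    [12, 1, -85, 0, 0, 0, 0.8],
    [15, 1, -85, 0, 0, 0, 0.8],
    [17, 1, -85, 0, 0, 0, 0.8],
    [19, 1, -85, 0, 0, 0, 0.8]
  ]
}}

```text
time_s: 12.25
eef_pos: [0.5588, -0.1588, 0.0461]
eef_rot: [-180.0, 0.0, -175.7]
contact_force: [-3.3, -0.6, 1.5]
grip_width: 0.0728
```

Request:
{"fn": "move_arm", "kwargs": {
  "rows": [
    [1, 0, 0, 0, 0, 0, 0.8],
    [2, 0, 0, 0, 0, 0, 0.8]
  ]
}}

```text
time_s: 12.42
eef_pos: [0.5605, -0.1588, 0.0456]
eef_rot: [-180.0, 0.0, -175.7]
contact_force: [-5.3, -0.3, 3.2]
grip_width: 0.0727
```

Request:
{"fn": "move_arm", "kwargs": {
  "rows": [
    [1, 0, 0, 0, 0, 0, 0.8],
    [1, 0, 0, 0, 0, 0, 0.8]
  ]
}}

```text
time_s: 12.58
eef_pos: [0.5606, -0.1587, 0.0454]
eef_rot: [180.0, -0.1, -175.7]
contact_force: [-7.3, -0.3, 5.9]
grip_width: 0.0727
```

```bash
python3 look.py i scene
```

```text
[ 0.5606 -0.1587  0.0454] [ 1.800e+02 -1.000e-01 -1.757e+02] 12.5833 [-7.3 -0.3  5.9]
scene [ 0.6166 -0.1523  0.0822] 333 plate 0.0438 -0.1143 0.008
```

```bash
python3 -c "
import cv2
im=cv2.imread('pics/scene_i.png')[200:360,110:310];cv2.imwrite('pics/ci.png',cv2.resize(im,None,fx=3.7,fy=3.7,interpolation=cv2.INTER_CUBIC))"
```

```text
(no output)
```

View pics/ci.png

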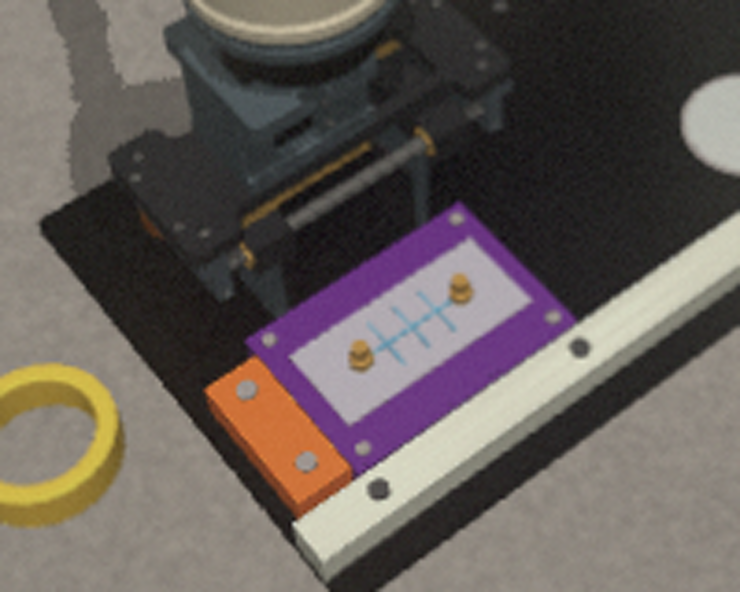

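Request:
{"fn": "move_arm", "kwargs": {
  "rows": [
    [1, 0, 0, 0, 0, 0, 0.8],
    [1, 0, 0, 0, 0, 0, 0.8]
  ]
}}

```text
time_s: 12.8
eef_pos: [0.5607, -0.1586, 0.0453]
eef_rot: [180.0, -0.2, -175.7]
contact_force: [-13.0, -1.6, 8.5]
grip_width: 0.073
```

Request:
{"fn": "move_arm", "kwargs": {
  "rows": [
    [-8, -1, 0, 0, 0, 0, 0.8],
    [-20, -2, 0, 0, 0, 0, 0.8],
    [-20, -2, 30, 0, 0, 0, 0.8],
    [-20, -2, 65, 0, 0, 0, 0.8],
    [-20, -2, 100, 0, 0, 0, 0.8],
    [-60, 30, 120, 0, 0, 0, 0.8],
    [-85, 60, 140, 0, 0, 0, 0.8],
    [-85, 100, 150, 0, 0, 0, 0.8],
    [-85, 140, 150, 0, 0, 0, 0.8],
    [-85, 180, 150, 0, 0, 0, 0.8],
    [-85, 220, 150, 0, 0, 0, 0.8],
    [-85, 260, 150, 0, 0, 0, 0.8]
  ]
}}

```text
time_s: 13.8
eef_pos: [0.4773, 0.0983, 0.1959]
eef_rot: [180.0, 0.1, -175.7]
contact_force: [1.6, 0.1, -0.0]
grip_width: 0.073
```

Request:
{"fn": "move_arm", "kwargs": {
  "rows": [
    [-30, 40, 0, 0, 0, 0, 0.8],
    [-60, 80, 0, 0, 0, 0, 0.8],
    [-90, 120, 0, 0, 0, 0, 0.8],
    [-120, 160, 0, 0, 0, 0, 0.8],
    [-150, 200, 0, 0, 0, 0, 0.8],
    [-180, 240, 0, 0, 0, 0, 0.8],
    [-200, 280, 0, 0, 0, 0, 0.8],
    [-200, 320, 0, 0, 0, 0, 0.8],
    [-200, 360, 0, 0, 0, 0, 0.8],
    [-200, 380, 0, 0, 0, 0, 0.8],
    [-200, 380, 0, 0, 0, 0, 0.8],
    [-200, 380, 0, 0, 0, 0, 0.8]
  ]
}}

```text
time_s: 14.8
eef_pos: [0.2769, 0.481, 0.1954]
eef_rot: [179.8, 0.1, -175.5]
contact_force: [-0.5, -1.9, -0.5]
grip_width: 0.0734
```

```bash
python3 look.py j top scene; python3 -c "
import cv2
im=cv2.imread('pics/top_j.png')[130:310,190:480];cv2.imwrite('pics/cj.png',cv2.resize(im,None,fx=2.7,fy=2.7,interpolation=cv2.INTER_CUBIC))"
```

```text
[0.2769 0.481  0.1954] [ 1.798e+02  1.000e-01 -1.755e+02] 14.8 [-0.5 -1.9 -0.5]
top [ 0.6271 -0.1542  0.0811] 115 plate 0.054 -0.117 0.007
scene [ 0.6166 -0.1523  0.0822] 330 plate 0.0438 -0.1143 0.008
```

View pics/cj.png

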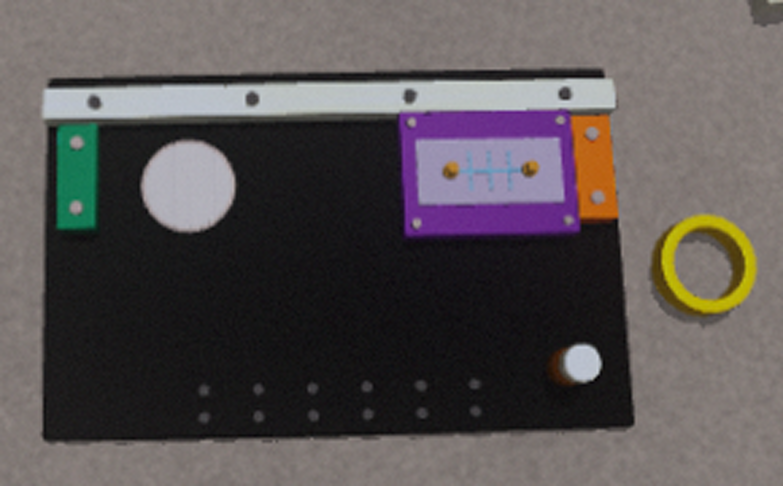

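```bash
python3 - <<'E'
from cell import bot
from h import *
import h
pl=np.array([.5645,-.0415,.0745])
im=cv2.imread('pics/scene_j.png');C=bot.camera_params('scene')
# occlusion-aware: non-hull purple mask; model minus rail seen
rail=sil([box(.1,.122,-.22,.22,.012,.030)],pl,C)
base=h.sil
h.sil=lambda b,p,c: base(b,p,c)*(1-rail)
m=carmask(im)*(1-(rail>.5))
r=h.fit(CAR,[.626,-.154,.0745],[(m,C)]);d=r[0][:2]-pl[:2];c,s=np.cos(pl[2]),np.sin(pl[2])
print(r,d[0]*c+d[1]*s,-d[0]*s+d[1]*c)
st=bot.grab_frame('scene')[:,:,::-1]
cv2.imwrite('pics/z1.png',cv2.resize(st[250:355,150:280],None,fx=6,fy=5.6,interpolation=cv2.INTER_CUBIC))
tp=cv2.imread('pics/top_j.png');cv2.imwrite('pics/z2.png',cv2.resize(tp[150:230,330:430],None,fx=7,fy=7,interpolation=cv2.INTER_CUBIC))
E
```

```text
(array([ 0.62301869, -0.15300876,  0.07832642]), np.float64(104.77734375)) 0.05005665099224011 -0.11555506553735385
```

View pics/z1.png

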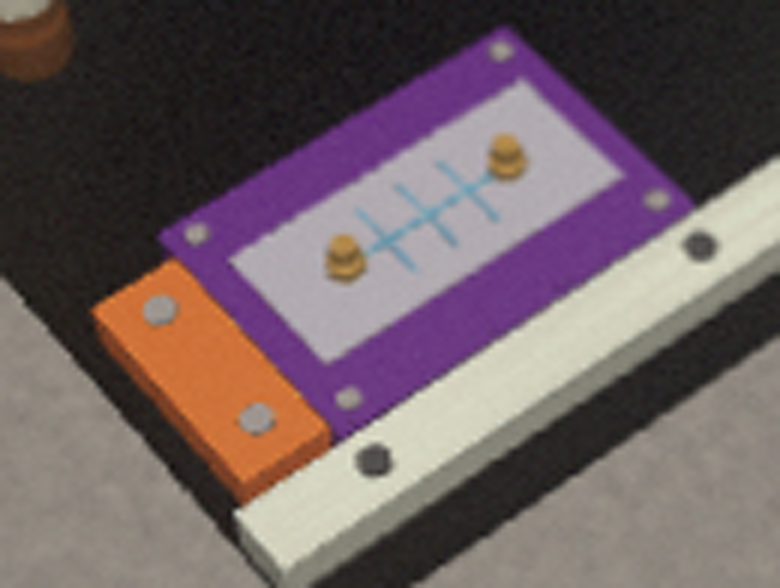

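View pics/z2.png

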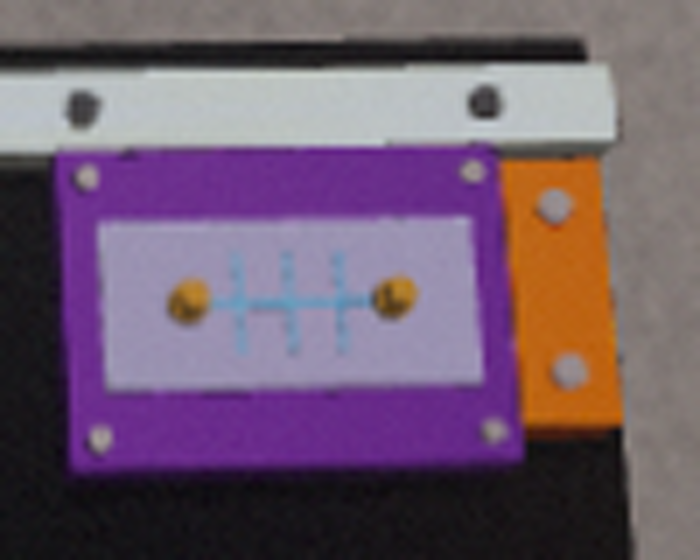

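```bash
python3 - <<'E'
from cell import bot
import numpy as np
for q in("vial","cup","reel"): print(q,[np.round(d['extent']).tolist() for d in bot.outline_of(q,'scene')[:1]])
s=bot.get_state();print(s['time_s'],s['joint_vel'].round(1))
bot.finish_job()
E
```

```text
vial [[145.0, 240.0, 163.0, 263.0]]
cup [[349.0, 172.0, 377.0, 202.0]]
reel [[98.0, 299.0, 146.0, 341.0]]
15.1 [-0.  -0.  -0.3 -0.   0.1  0.2]
the job is handed in; nothing more can be done
```

The purple carrier is against the aluminium rail and home against the orange stop. I handed the job in at 15.1 s; it reports no verdict.

**What I did:** I pushed the carrier's robot-side long side with the open fingers to square it up and bring it within a few millimetres of the rail. Then I pushed its end along the rail until the orange stop resisted (16 N, no further movement). A last push against the rail also stalled (13 N), and I withdrew the arm well clear.

**Last checks:**
- **Contact:** close-up views from the top and scene cameras show no gap at the rail or at the orange stop.
- **Squareness:** the fits put it within about 0.01 rad of square, against the 0.035 limit.
- **Distance from the rail:** the two cameras disagreed. For the carrier's x in the plate frame (needed: 0.049 to 0.055 m), the top camera gave 0.054 m and the scene camera 0.044 m. The rail hides the carrier's far edge from the scene camera. With that allowed for, it gave 0.050 m.
- **End gap:** fits from separate pictures put the carrier up to about 2 mm short of the stop. That is within calibration error and the 3 mm limit.
- **Vial, cup and reel:** their outlines in the scene camera match the starting ones within about 4 pixels, so none appears to have moved.

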